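# Pinch the tube in the drilling jig and index the bush carriage to its ball detent

### The job

Get the blue drilling jig ready to drill: first slide the green jaw up to the square aluminium tube and gently pinch the tube flat against the fixed jaw until the red telltale on the jaw stands in the green zone, and leave the jaw there. Then take the red bush carriage by its black knob and slide it along its rail towards the jig's left end (+y of the jig) until you feel its ball drop into the notch of the index bar, and finish while still gripping the knob, with the carriage held at the notch. Leave the other things on the bench where they are.

Things in the scene. Friction and masses are not known exactly. Their poses are not given: they have to be found in the camera images.
- jig: Drilling jig fixed to the bench: blue plate 12 mm thick, turned up to 0.4 rad. Origin on the bench surface; the plate reaches from -150 to +100 mm in its x and +-135 mm in its y. Its x points away from the robot: along +x come green jaw, tube, fixed jaw, index rail. Its y runs along the rail and the tube, to the left.
- rail (a point): Middle of the index rail's top face, 24 mm above the bench, at jig x +65, y 0 mm; the rail runs along jig y. On it lies the aluminium index bar (16 mm wide, top 34 mm above the bench) with one 15 mm wide dark cross notch between two yellow lines. The bar's setting varies: the notch's middle lies anywhere from jig y +10 to +50 mm and has to be felt (or seen).
- jaw: Sliding green jaw: block 40 (x) x 66 (y) mm with a black handle post 24 x 24 x 40 mm on its middle. Origin 12 mm above the bench under the post; block top 22, post top 62 mm above it. Slides only along jig x, with 11 N friction, from jig x -115 mm (open) up to 85 mm towards +x (closing); stays where left. Its brass pad's face is 40 mm ahead (+x) of the origin when uncompressed.
- pad (a joint): How far the sprung brass pad (70 mm wide, 23 mm high) is pushed back into the green jaw, in m: 0 free, 0.010 bottomed; spring 1 N per mm (0.5 N preload). On the block's top a red telltale moves with the pad: it stands in the green zone from 0.002 to 0.008, best in the middle at 0.005.
- fixed_jaw: Fixed steel jaw bar, 18 (x) x 110 (y) x 24 mm, origin under its middle on the plate's top face, at jig x +29 mm, y 0. Its clamping face looks towards the green jaw and lies at jig x +20 mm.
- tube: Loose square aluminium tube, 30 x 30 x 140 mm, about 0.12 kg, lying on the plate along jig y between the jaws, slightly askew, up to 18 mm short of the fixed jaw. Origin under its middle; y along its length. When pinched, its near face lies at jig x -10 mm, so the jaw's origin is then at jig x -50 mm plus the pad's compression.
- carriage: Red bush carriage on the rail: saddle 42 (x) x 48 (y) mm, with an arm to -x carrying a brass drill bush over the tube. Origin 24 mm above the bench under its middle, at jig x +65 mm. Saddle top 34, bush top 36 mm above it. Slides only along jig y, from -75 to +75 mm, with 2 N friction; starts between -75 and -30 mm. The ball's pull at the notch is felt as 6 to 12 N.
- index_knob (a point): Square black knob 24 x 24 x 40 mm standing on the carriage's middle. This point is the centre of its foot, 58 mm above the bench; top 40 mm higher (98 mm above the bench). The fingertips must stay above the bush arm (60 mm above the bench).
- ball (a joint): How far the carriage's sprung steel ball has dropped below the index bar's top face, in m: about 0 while riding on the bar, about 0.004 with the carriage centred on the notch, 0.0018 when it stands 2 mm off the notch's middle. The ball begins to drop about 7 mm before the middle, and pulls the carriage to the middle when this is free to move.
- spare_bush: Bystander: loose brass bush, 24 mm across, 16 mm high, standing on the jig plate's near left corner, about jig x -120, y +105 mm.
- cube_frame: Bystander: welded cube frame of 20 mm square steel tube, 120 mm a side; origin under its middle.
- bar_clamp: Bystander: bar clamp lying flat, 260 mm long; origin under the bar's middle.
- grinder: Bystander: blue angle grinder, 280 mm long, lying; origin under its middle.
- hammer: Bystander: hammer lying on the bench.
- wrench: Bystander: wrench lying on the bench behind the jig.
- spray_can: Bystander: spray can with yellow label, 60 mm across, 170 mm high, standing; origin under its middle.
- offcut: Bystander: steel square tube offcut, 40 x 40 x 90 mm; origin under its middle.
Things that resemble listed ones, but are neither listed nor needed, are in the scene too. Leave any orange or pink look-alike of the tube alone.

How it is judged:
By the outcome, as a careful person would: the job done as asked, in the order asked, and still so for the second after the job is handed in, while the arm keeps its last pose, push and grip.
It also fails if it takes over 64 s, if anything falls off the work surface, if the arm or the gripper's body presses on something with over 40 N, if the wrist force passes 120 N, or if a joint passes its speed limit or range.

### The arm

A 6-joint arm with a two-finger parallel gripper is mounted at the origin on the work surface. World frame = base frame: x ahead of the robot, y to its left, z up, the work surface at z = 0. Lengths are in m, angles in degrees, forces in N, time in s.
With the tool pointing down it reaches from about 0.375 to 0.9 m from the base axis. Payload 3.1 kg.
Tool frame: the origin (TCP) lies on the centre line of the jaws, within the pads' length; the fingertips stand 8 mm ahead of it and the grasp point (between the pads) lies 11 mm behind it; z points along the fingers, y is the line along which they close (so a half turn about z gives the same grasp; the last joint's range is limited). The gripper opens to 87 mm and grips with 3 to 60 N. Pads are 19 mm wide; open, the fingers measure 117 mm over their backs; the gripper's body (75 mm by 190 mm) begins 51 mm behind the grasp point.
Start: joints at [64.257, 30.224, 82.088, -0, 67.689, -10.227], TCP at [0.167, 0.602, 0.195] pointing down, gripper open.
Joint ranges: [-176.69, 176.69], [-43.24, 126.21], [12.49, 139.97], [-82, 262], [0, 151.66], [-163.58, 163.58]. Speed limits (degrees/s): [159.86, 159.86, 180, 180, 180, 180].

### API

Orientations are given as a 3x3 rotation matrix whose columns are the frame's x, y, z axes.
In Python, from rig import * gives the robot as it stands.
- The arm moves only by the tool step_arm, never from a script. Its argument "targets" is a list of rows, each a list of 5 numbers: the opening, from -1 (shut) to 1 (fully open), then the shift along the world's x, y, z normalised to -1 to 1, where 1 is 0.25 m, then the turn about the world's z normalised to -1 to 1, where 1 is 180 degrees. In form: [[fingers, x, y, z, turn], ...]. A call has 1 to 20 rows; each row is the pose to reach, as a shift and turn from the pose commanded when the call began, turning the shorter way round; what a row does not reach only later rows make up. A row lasts 1/10 s, in which the tool goes at most 50 mm and 8.59 degrees, less where a joint would pass 70% of its speed; a pose out of reach is approached as far as the arm can. A call with a number of a shift or a turn outside -1 to 1 is refused whole. A call with a gripper value outside its range is refused whole. The fingers move at their own pace and stop on an object; the grip force is fixed at half the most. Time passes only in rows, so rows that repeat a pose let the fingers close. It gives the time, the measured TCP pose, the force, the opening and the grip force at its end, in the units of the state.
- read_state(): the state, without advancing time (a new reading comes with each control period).
- capture(name): name is "side" or "top"; returns a dict with "color" (400x640x3 uint8, red, green, blue), "mtx" (3x3 intrinsics, pixels), "pose" (4x4, takes a point from camera to world coordinates). Camera axes: x right, y down, z forward; pixel columns grow to the right and rows downward; lengths in m; the calibration is good to about 2 mm. A picture is of the moment at which its call begins. There is no depth.
- hand_in(): hands the job in; it is judged then, once.
The state is a dict: "time_s": time; "joint_positions": joint angles; "qvel": joint speeds; "tau": joint torques, N m; "position": TCP position; "tcp_rot": TCP orientation; "force": force on the tool from outside, world axes, zero at the start; "moment": the same for the moment, N m; "opening": opening from 0.0 (shut) to 1.0 (fully open); "grasp_force": force on a finger pad.
Only numpy, scipy, OpenCV 4.12 (cv2) and the standard library are available. Lean on these libraries where they do the work, as an engineer would, in place of code of your own. Each camera call takes 0.05 s, during which the arm holds its last target. There are 200 camera calls.

## Working session

There is one attempt and no reset: what is moved stays moved. The work goes in short steps, Python scripts to look and compute and a tool call to move; the robot and the scene stay as the last step left them, time stands still between calls to the robot, and variables do not carry over. Pictures are saved under pics/ and viewed, at most 10 in all, crops included, and the job is handed in when it is done.

Besides the shell and the picture viewer there is one more tool, called by a JSON object that holds its "api" and its "payload", one argument or row to a line. step_arm: Moves the arm, as the interface text tells. Scaled input: -1 to 1 covers 0.25 m each way for a shift and 180 degrees each way for a turn. Its arguments: {"type":"object","properties":{"targets":{"type":"array","items":{"type":"array","items":{"type":"number"}}}},"required":["targets"]}

```bash
mkdir -p pics
python3 - <<'E'
from rig import *
import cv2,numpy as np
for n in("top","side"):
    c=capture(n);cv2.imwrite(f"pics/{n}0.png",c["color"][:,:,::-1]);np.savez(f"{n}0.npz",**c);print(n,c["mtx"].round(1).tolist(),c["pose"].round(3).tolist())
s=read_state();print(s["time_s"],s["position"],s["tcp_rot"],s["force"],s["opening"])
E
```

```text
top [[487.1, 0.0, 323.4], [0.0, 487.1, 195.8], [0.0, 0.0, 1.0]] [[0.02, -0.991, 0.132, 0.34], [-1.0, -0.02, 0.004, 0.032], [-0.002, -0.132, -0.991, 1.675], [0.0, 0.0, 0.0, 1.0]]
side [[462.3, 0.0, 313.5], [0.0, 462.3, 196.6], [0.0, 0.0, 1.0]] [[0.92, -0.271, 0.284, 0.071], [-0.392, -0.608, 0.69, -1.068], [-0.015, -0.746, -0.665, 1.126], [0.0, 0.0, 0.0, 1.0]]
0.1 [0.16685711 0.60156225 0.19455068] [[-9.63549291e-01  2.67529467e-01 -8.65109766e-04]
 [ 2.67530636e-01  9.63547659e-01 -1.80769332e-03]
 [ 3.49963261e-04 -1.97324498e-03 -9.99997992e-01]] [-1.15919293  0.11082162 -0.14031723] 0.9989195480497967
```

View pics/top0.png

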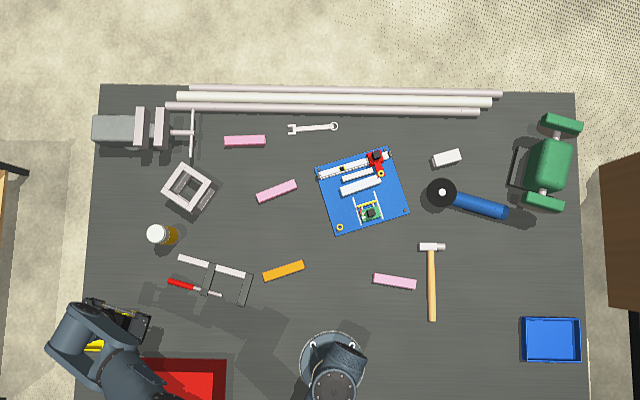

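View pics/side0.png

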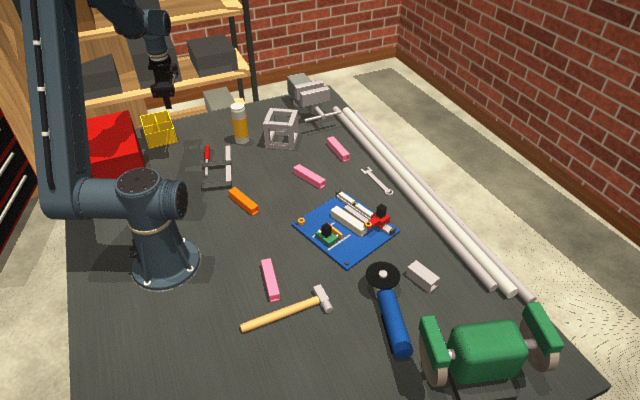

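The jig is the blue plate at top pixel (362,190). Its green jaw with black post is at (369,213), the tube at (361,185), and the red carriage with black knob at (377,158). Possible look-alikes are the blue grinder (480,205), the blue tray (550,340), the orange bar (283,270), pink bars (245,140), (276,190) and (394,281), and the offcut (446,158). The listed description matches only the parts on the blue plate.

```bash
cat > h.py <<'E'
import cv2,numpy as np
def ray(c,uv,z):
    uv=np.atleast_2d(uv).astype(float);d=np.c_[uv,np.ones(len(uv))]@np.linalg.inv(c["mtx"]).T@c["pose"][:3,:3].T
    o=c["pose"][:3,3];return (o+d*((z-o[2])/d[:,2])[:,None])
def proj(c,P):
    P=np.atleast_2d(P);q=(P-c["pose"][:3,3])@c["pose"][:3,:3]@c["mtx"].T;return q[:,:2]/q[:,2:]
def plate(c):
    hsv=cv2.cvtColor(c["color"],cv2.COLOR_RGB2HSV)
    m=cv2.inRange(hsv,(100,150,60),(125,255,255));m=cv2.morphologyEx(m,cv2.MORPH_CLOSE,np.ones((9,9)))
    ct=[k for k in cv2.findContours(m,0,2)[0]]
    ctr=proj(c,[0.52,-0.08,0.012])[0]
    k=max((k for k in ct if np.linalg.norm(k.reshape(-1,2).mean(0)-ctr)<90),key=cv2.contourArea)
    P=ray(c,cv2.convexHull(k).reshape(-1,2),0.012)[:,:2]
    r=cv2.minAreaRect((P*1000).astype(np.float32));return r
E
python3 - <<'E'
from h import *
for n in("top","side"):
    c=dict(np.load(n+"0.npz"));print(n,plate(c))
    im=c["color"][:,:,::-1]
    x,y=(305,135) if n=="top" else (285,180)
    cv2.imwrite(f"pics/{n}c.png",cv2.resize(im[y:y+110,x:x+125],None,fx=5,fy=5,interpolation=cv2.INTER_CUBIC))
E
```

```text
top ((583.686767578125, -91.387451171875), (249.5874786376953, 268.19256591796875), 18.45844078063965)
side ((581.3048095703125, -97.43331909179688), (252.05276489257812, 272.14959716796875), 18.518644332885742)
```

View pics/topc.png

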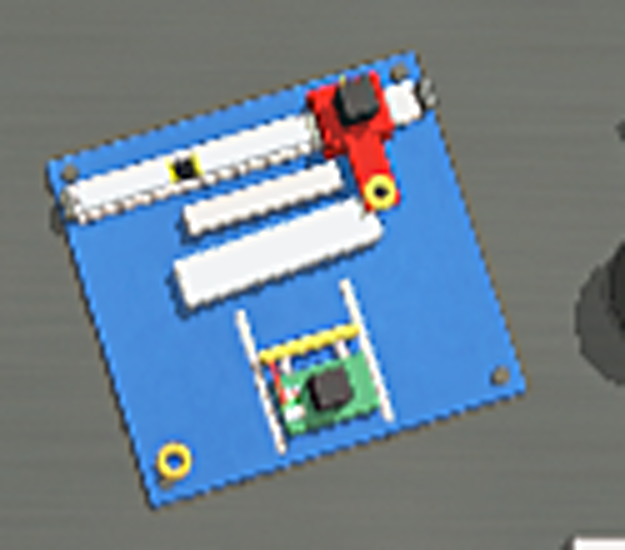

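View pics/sidec.png

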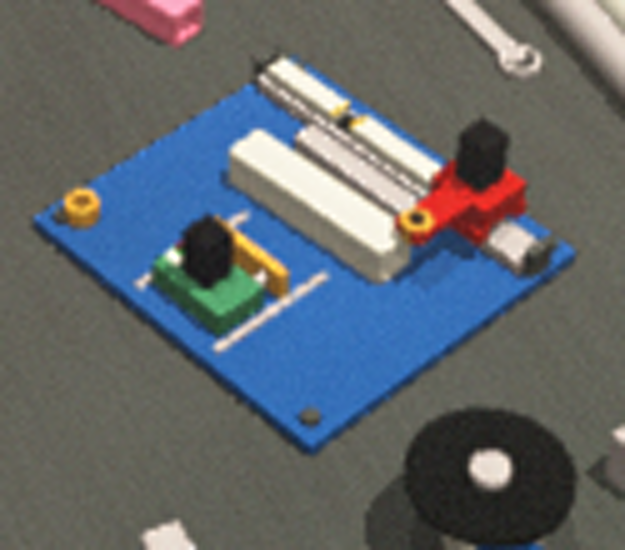

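The crops confirm the choice: post top at crop px (330,388), knob top at (360,98), notch at (184,168) between yellow lines, and telltale left of the post.

```bash
cat >> h.py <<'E'
TH=np.radians(18.48);R=np.array([[np.cos(TH),-np.sin(TH)],[np.sin(TH),np.cos(TH)]])
C=np.array([.5825,-.0940]);O=C-R@[-.025,0]
E
python3 - <<'E'
from h import *
t=dict(np.load("top0.npz"));s=dict(np.load("side0.npz"))
def show(nm,c,p,o,z):
    uv=np.array(o)+(np.array(p)+.5)/5-.5;w=ray(c,uv,z)[0,:2];print(nm,w.round(4),((w-O)@R*1000).round(1))
T=(305,135);S=(285,180)
print("O",O)
for a in[("post",t,(330,387),T,.074),("post",s,(210,224),S,.074),("knob",t,(360,97),T,.098),("knob",s,(483,130),S,.098),("notch",t,(184,168),T,.034),("notch",s,(346,121),S,.034),("bush",t,(380,192),T,.06),
 ("spare",t,(173,460),T,.028)]:show(*a)
for p in((175,265),(360,200),(383,235),(188,310)):show("tube",t,p,T,.042)
from rig import *
x=read_state();print(np.degrees(np.arctan2(x["tcp_rot"][1][1],x["tcp_rot"][0][1])))
E
```

```text
O [ 0.60621086 -0.08607566]
post [ 0.5016 -0.118 ] [-109.3    2.9]
post [ 0.5051 -0.1166] [-105.6    3.1]
knob [ 0.6921 -0.1341] [ 66.3 -72.7]
knob [ 0.6933 -0.1318] [ 68.1 -71. ]
notch [ 0.6543 -0.0206] [66.4 46.9]
notch [ 0.6497 -0.0268] [60.  42.4]
bush [ 0.6356 -0.1519] [  7.  -71.8]
spare [ 0.4545 -0.0165] [-121.8  114.1]
tube [ 0.5858 -0.0153] [ 3.1 73.6]
tube [ 0.6331 -0.1404] [  8.3 -60. ]
tube [ 0.6093 -0.1562] [-19.3 -67.4]
tube [ 0.5552 -0.0246] [-28.8  74.5]
74.48266056852465
```

{"api": "step_arm", "payload": {
  "targets": [
    [1, 0, 0, 0.24, 0],
    [1, 0.45, -0.96, 0.24, -0.311],
    [1, 0.45, -0.96, 0.24, -0.311],
    [1, 0.45, -0.96, 0.24, -0.311],
    [1, 0.45, -0.96, 0.24, -0.311],
    [1, 0.45, -0.96, 0.24, -0.311],
    [1, 0.45, -0.96, 0.24, -0.311],
    [1, 0.45, -0.96, 0.24, -0.311]
  ]
}}

```text
time_s: 0.9
position: [0.2803, 0.3597, 0.2554]
tcp_rot: [[-0.309, 0.951, -0.0], [0.951, 0.309, -0.001], [-0.001, -0.001, -1.0]]
force: [1.3, 0.4, -0.0]
opening: 0.998
grasp_force: 0.0
```

{"api": "step_arm", "payload": {
  "targets": [
    [1, 0.45, -0.96, 0, 0],
    [1, 0.45, -0.96, 0, 0],
    [1, 0.45, -0.96, 0, 0],
    [1, 0.45, -0.96, 0, 0],
    [1, 0.45, -0.96, 0, 0],
    [1, 0.45, -0.96, 0, 0]
  ]
}}

```text
time_s: 1.5
position: [0.3942, 0.1184, 0.2555]
tcp_rot: [[-0.313, 0.95, 0.001], [0.95, 0.313, -0.001], [-0.002, 0.001, -1.0]]
force: [-0.8, 0.9, 0.1]
opening: 0.996
grasp_force: 0.0
```

{"api": "step_arm", "payload": {
  "targets": [
    [1, 0.44, -0.96, 0, 0],
    [1, 0.44, -0.96, 0, 0],
    [1, 0.44, -0.96, 0, 0],
    [1, 0.44, -0.96, 0, 0],
    [1, 0.44, -0.96, 0, 0],
    [1, 0.44, -0.96, 0, 0],
    [1, 0.44, -0.96, 0, 0],
    [1, 0.44, -0.96, 0, 0]
  ]
}}

```text
time_s: 2.3
position: [0.5009, -0.1165, 0.2548]
tcp_rot: [[-0.317, 0.948, -0.002], [0.948, 0.317, 0.002], [0.003, -0.002, -1.0]]
force: [0.1, 0.7, 0.5]
opening: 0.998
grasp_force: 0.0
```

{"api": "step_arm", "payload": {
  "targets": [
    [1, 0.008, -0.003, -0.4, 0],
    [1, 0.008, -0.003, -0.6, 0],
    [1, 0.008, -0.003, -0.7, 0],
    [1, 0.008, -0.003, -0.8, 0],
    [1, 0.008, -0.003, -0.8, 0],
    [1, 0.008, -0.003, -0.8, 0],
    [1, 0.008, -0.003, -0.8, 0]
  ]
}}

```text
time_s: 3.0
position: [0.506, -0.1185, 0.0585]
tcp_rot: [[-0.319, 0.948, 0.005], [0.948, 0.319, -0.002], [-0.004, 0.004, -1.0]]
force: [-0.2, 0.3, -0.1]
opening: 1.001
grasp_force: 0.0
```

{"api": "step_arm", "payload": {
  "targets": [
    [-1, 0, 0, 0, 0],
    [-1, 0, 0, 0, 0],
    [-1, 0, 0, 0, 0],
    [-1, 0, 0, 0, 0],
    [-1, 0, 0, 0, 0],
    [-1, 0, 0, 0, 0],
    [-1, 0, 0, 0, 0],
    [-1, 0, 0, 0, 0],
    [-1, 0, 0, 0, 0],
    [-1, 0, 0, 0, 0]
  ]
}}

```text
time_s: 4.0
position: [0.5041, -0.1185, 0.0553]
tcp_rot: [[-0.317, 0.948, -0.0], [0.948, 0.317, 0.0], [0.0, -0.0, -1.0]]
force: [-0.2, 0.3, -0.3]
opening: 0.169
grasp_force: 0.0
```

Run:
```python
from rig import *
from h import *
x=read_state();print(x["position"],x["opening"],x["grasp_force"],x["force"])
a=[]
for n,(u,v) in(("top",(325,160)),("side",(280,180))):
    c=capture(n);np.savez(n+"1.npz",**c);a.append(cv2.resize(c["color"][v:v+100,u:u+80,::-1],None,fx=5,fy=5,interpolation=cv2.INTER_CUBIC))
cv2.imwrite("pics/b.png",np.hstack(a))
```

```text
[ 0.50409248 -0.1185289   0.05532574] 0.1691741616770392 0.0 [-0.24090152  0.27983465 -0.3020288 ]
```

View pics/b.png

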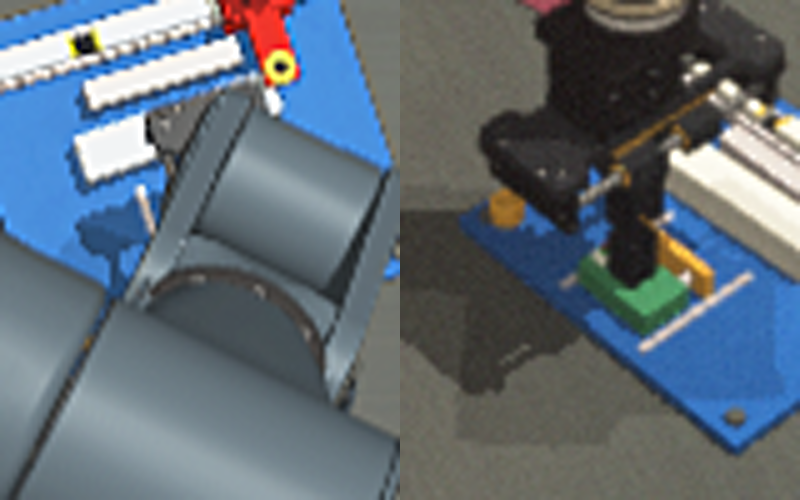

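The picture shows the gripper centred over the post above the green block, with the tips around or near the post, and the spare bush still in place at (505,208). Next I'll check whether the fingers are still closing.

{"api": "step_arm", "payload": {
  "targets": [
    [-1, 0, 0, 0, 0],
    [-1, 0, 0, 0, 0],
    [-1, 0, 0, 0, 0],
    [-1, 0, 0, 0, 0]
  ]
}}

```text
time_s: 4.5
position: [0.5042, -0.1186, 0.0555]
tcp_rot: [[-0.317, 0.948, 0.0], [0.948, 0.317, -0.0], [-0.0, 0.0, -1.0]]
force: [0.1, -0.0, 0.6]
opening: 0.006
grasp_force: 0.0
```

Run:
```python
from rig import *
from h import *
x=read_state();p=np.array(x["position"])
c=capture("side");im=cv2.resize(c["color"][180:290,280:400,::-1],None,fx=6,fy=5,interpolation=cv2.INTER_CUBIC)
im=cv2.resize(c["color"][200:270,300:370,::-1],None,fx=8,fy=8,interpolation=cv2.INTER_CUBIC)
im=cv2.convertScaleAbs(im,alpha=2.2,beta=15)
for q,col in((p,(0,0,255)),(p-[0,0,.008],(0,255,0)),(p+[0,0,.019],(255,0,0))):
    u=proj(c,q)[0];print(u);cv2.circle(im,tuple(int(i) for i in ((u-[300,200]+.5)*8)),4,col,-1)
cv2.imwrite("pics/d.png",im)
```

```text
[326.55318783 228.93576865]
[326.54267882 230.66608912]
[326.57845017 224.77629256]
```

View pics/d.png

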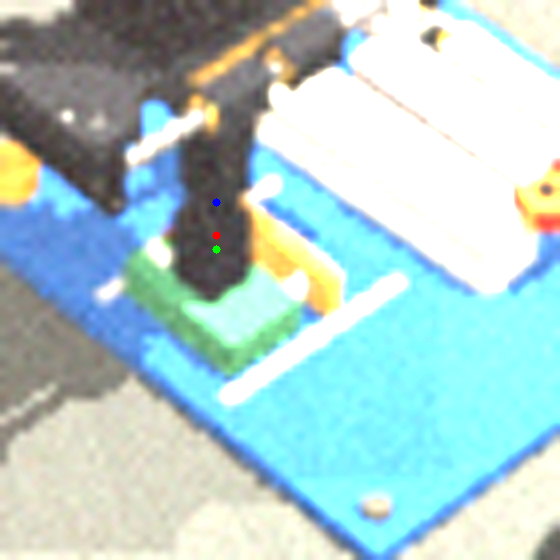

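The crop shows the measured TCP projecting onto the black post at (215,240), with fingers and post in one column, but the opening reads 0 and the grip force 0. A small push along jig +x will show whether the jaw is really held.

{"api": "step_arm", "payload": {
  "targets": [
    [-1, 0.019, 0.006, 0, 0],
    [-1, 0.038, 0.013, 0, 0],
    [-1, 0.057, 0.019, 0, 0],
    [-1, 0.076, 0.025, 0, 0]
  ]
}}

```text
time_s: 4.95
position: [0.5238, -0.1121, 0.0555]
tcp_rot: [[-0.318, 0.948, 0.0], [0.948, 0.318, -0.0], [-0.0, 0.0, -1.0]]
force: [-0.2, -0.4, -0.3]
opening: 0.006
grasp_force: 0.0
```

Run:
```python
from rig import *
from h import *
x=read_state();p=np.array(x["position"]);print(p,x["joint_positions"])
o=[]
for n,(u0,v0) in(("side",(290,170)),("top",(330,170))):
    c=capture(n);np.savez(n+"2.npz",**c);k=5
    im=cv2.convertScaleAbs(cv2.resize(c["color"][v0:v0+110,u0:u0+78,::-1],None,fx=k,fy=k,interpolation=cv2.INTER_CUBIC),alpha=2.5,beta=20)
    u=proj(c,p-[0,0,.008])[0];cv2.circle(im,tuple(int(i) for i in ((u-[u0,v0]+.5)*k)),3,(0,0,255),-1);o.append(im)
cv2.imwrite("pics/e.png",np.hstack(o))
```

```text
[ 0.52383117 -0.11213785  0.05547874] [-2.40421155e+01  3.54968878e+01  1.01687889e+02  9.02019165e-04
  4.27928546e+01 -4.25606504e+01]
```

View pics/e.png

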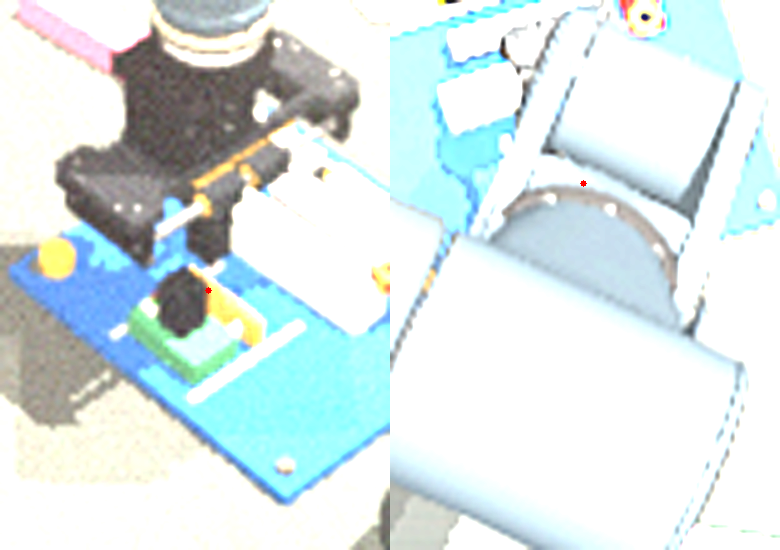

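The side view puts the actual tips at (208,262), about 25 mm above where the reported pose projects them (208,290). The fingers therefore passed over the post, so the tips stand higher than nominal. I'll go back, open, and descend a bit further.

{"api": "step_arm", "payload": {
  "targets": [
    [1, 0, 0, 0.08, 0],
    [1, -0.076, -0.022, 0.08, 0],
    [1, -0.076, -0.022, 0.08, 0],
    [1, -0.076, -0.022, 0.08, 0],
    [1, -0.076, -0.022, 0.08, 0],
    [1, -0.076, -0.022, 0.08, 0],
    [1, -0.076, -0.022, 0.08, 0],
    [1, -0.076, -0.022, 0.08, 0],
    [1, -0.076, -0.022, 0.08, 0],
    [1, -0.076, -0.022, 0.08, 0],
    [1, -0.076, -0.022, 0.04, 0],
    [1, -0.076, -0.022, 0, 0],
    [1, -0.076, -0.022, -0.025, 0],
    [1, -0.076, -0.022, -0.05, 0],
    [1, -0.076, -0.022, -0.05, 0]
  ]
}}

```text
time_s: 6.55
position: [0.5034, -0.1174, 0.0417]
tcp_rot: [[-0.317, 0.948, -0.002], [0.948, 0.317, 0.001], [0.002, -0.002, -1.0]]
force: [-0.7, 0.3, -0.8]
opening: 0.999
grasp_force: 0.0
```

{"api": "step_arm", "payload": {
  "targets": [
    [-1, 0, 0, 0, 0],
    [-1, 0, 0, 0, 0],
    [-1, 0, 0, 0, 0],
    [-1, 0, 0, 0, 0],
    [-1, 0, 0, 0, 0],
    [-1, 0, 0, 0, 0],
    [-1, 0, 0, 0, 0],
    [-1, 0, 0, 0, 0],
    [-1, 0, 0, 0, 0],
    [-1, 0, 0, 0, 0],
    [-1, 0, 0, 0, 0],
    [-1, 0, 0, 0, 0]
  ]
}}

```text
time_s: 7.75
position: [0.5019, -0.1183, 0.0428]
tcp_rot: [[-0.319, 0.948, -0.004], [0.948, 0.319, -0.001], [0.001, -0.004, -1.0]]
force: [-4.4, -3.7, 2.1]
opening: 0.267
grasp_force: 30.0
```

Gripped (opening 0.267, 30 N). Now I'll slide the jaw along jig +x and watch the force.

{"api": "step_arm", "payload": {
  "targets": [
    [-1, 0.019, 0.0063, 0, 0],
    [-1, 0.038, 0.0127, 0, 0],
    [-1, 0.057, 0.019, 0, 0],
    [-1, 0.076, 0.0254, 0, 0],
    [-1, 0.095, 0.0317, 0, 0],
    [-1, 0.114, 0.038, 0, 0]
  ]
}}

```text
time_s: 8.35
position: [0.5281, -0.1095, 0.0428]
tcp_rot: [[-0.32, 0.947, -0.01], [0.947, 0.32, -0.001], [0.002, -0.009, -1.0]]
force: [-9.1, -8.2, 5.0]
opening: 0.267
grasp_force: 30.0
```

{"api": "step_arm", "payload": {
  "targets": [
    [-1, 0.011, 0.0038, 0, 0],
    [-1, 0.023, 0.0076, 0, 0],
    [-1, 0.034, 0.0114, 0, 0],
    [-1, 0.0455, 0.0152, 0, 0]
  ]
}}

```text
time_s: 8.75
position: [0.5393, -0.1058, 0.0428]
tcp_rot: [[-0.32, 0.947, -0.01], [0.947, 0.32, -0.001], [0.002, -0.01, -1.0]]
force: [-9.9, -7.7, 5.6]
opening: 0.265
grasp_force: 30.0
```

{"api": "step_arm", "payload": {
  "targets": [
    [-1, 0.0076, 0.0025, 0, 0],
    [-1, 0.015, 0.005, 0, 0],
    [-1, 0.023, 0.0076, 0, 0],
    [-1, 0.03, 0.01, 0, 0]
  ]
}}

```text
time_s: 9.15
position: [0.5466, -0.1033, 0.0428]
tcp_rot: [[-0.32, 0.947, -0.01], [0.947, 0.32, -0.001], [0.002, -0.01, -1.0]]
force: [-8.4, -7.6, 7.3]
opening: 0.266
grasp_force: 30.0
```

{"api": "step_arm", "payload": {
  "targets": [
    [-1, 0.0076, 0.0025, 0, 0],
    [-1, 0.015, 0.005, 0, 0],
    [-1, 0.023, 0.0076, 0, 0]
  ]
}}

```text
time_s: 9.45
position: [0.5521, -0.1015, 0.0428]
tcp_rot: [[-0.32, 0.947, -0.011], [0.947, 0.32, -0.002], [0.002, -0.011, -1.0]]
force: [-10.4, -7.4, 6.4]
opening: 0.269
grasp_force: 30.0
```

{"api": "step_arm", "payload": {
  "targets": [
    [-1, 0.0038, 0.00125, 0, 0],
    [-1, 0.0076, 0.0025, 0, 0],
    [-1, 0.0114, 0.0038, 0, 0]
  ]
}}

```text
time_s: 9.75
position: [0.5549, -0.1006, 0.0428]
tcp_rot: [[-0.32, 0.947, -0.011], [0.947, 0.32, -0.002], [0.002, -0.011, -1.0]]
force: [-9.0, -7.9, 6.6]
opening: 0.268
grasp_force: 30.0
```

{"api": "step_arm", "payload": {
  "targets": [
    [-1, 0.0038, 0.00125, 0, 0],
    [-1, 0.0076, 0.0025, 0, 0]
  ]
}}

```text
time_s: 9.95
position: [0.5568, -0.1, 0.0428]
tcp_rot: [[-0.32, 0.947, -0.011], [0.947, 0.32, -0.002], [0.002, -0.011, -1.0]]
force: [-10.0, -8.2, 6.7]
opening: 0.263
grasp_force: 30.0
```

{"api": "step_arm", "payload": {
  "targets": [
    [-1, 0.0038, 0.00125, 0, 0],
    [-1, 0.0076, 0.0025, 0, 0]
  ]
}}

```text
time_s: 10.15
position: [0.5587, -0.0993, 0.0428]
tcp_rot: [[-0.32, 0.947, -0.011], [0.947, 0.32, -0.002], [0.002, -0.011, -1.0]]
force: [-9.9, -7.6, 7.3]
opening: 0.267
grasp_force: 30.0
```

{"api": "step_arm", "payload": {
  "targets": [
    [-1, 0.0038, 0.00125, 0, 0],
    [-1, 0.0076, 0.0025, 0, 0]
  ]
}}

```text
time_s: 10.35
position: [0.5605, -0.0987, 0.0428]
tcp_rot: [[-0.32, 0.947, -0.011], [0.947, 0.32, -0.002], [0.002, -0.011, -1.0]]
force: [-11.0, -8.3, 6.5]
opening: 0.269
grasp_force: 30.0
```

Run:
```python
from rig import *
from h import *
x=read_state();print((np.array(x["position"])[:2]-O)@R,np.array(x["force"])[:2]@R)
c=capture("side");np.savez("side3.npz",**c)
cv2.imwrite("pics/f.png",cv2.convertScaleAbs(cv2.resize(c["color"][190:260,310:380,::-1],None,fx=8,fy=8,interpolation=cv2.INTER_CUBIC),alpha=1.5))
```

```text
[-0.04733312  0.00251805] [-13.06709439  -4.36386597]
```

View pics/f.png

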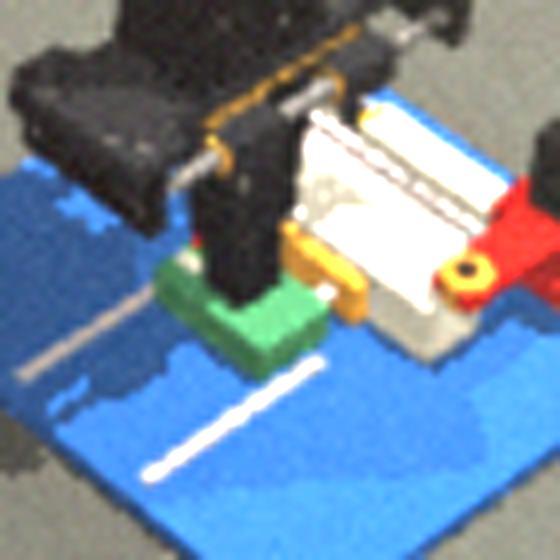

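Brass pad at (330,275) now touches the tube. I'll continue in 1 mm steps and watch the spring force rise.

{"api": "step_arm", "payload": {
  "targets": [
    [-1, 0.0038, 0.00125, 0, 0],
    [-1, 0.0076, 0.0025, 0, 0]
  ]
}}

```text
time_s: 10.6
position: [0.5619, -0.0982, 0.0428]
tcp_rot: [[-0.32, 0.947, -0.012], [0.947, 0.32, -0.002], [0.002, -0.012, -1.0]]
force: [-11.6, -8.8, 7.2]
opening: 0.266
grasp_force: 30.0
```

{"api": "step_arm", "payload": {
  "targets": [
    [-1, 0.0038, 0.00125, 0, 0],
    [-1, 0.0038, 0.00125, 0, 0]
  ]
}}

```text
time_s: 10.8
position: [0.5627, -0.0979, 0.0428]
tcp_rot: [[-0.32, 0.947, -0.012], [0.947, 0.32, -0.002], [0.002, -0.012, -1.0]]
force: [-11.2, -8.0, 7.6]
opening: 0.264
grasp_force: 30.0
```

{"api": "step_arm", "payload": {
  "targets": [
    [-1, 0.0038, 0.00125, 0, 0],
    [-1, 0.0057, 0.0019, 0, 0]
  ]
}}

```text
time_s: 11.0
position: [0.5635, -0.0976, 0.0428]
tcp_rot: [[-0.321, 0.947, -0.013], [0.947, 0.321, -0.002], [0.002, -0.013, -1.0]]
force: [-12.5, -9.5, 8.8]
opening: 0.269
grasp_force: 30.0
```

{"api": "step_arm", "payload": {
  "targets": [
    [-1, 0.0038, 0.00125, 0, 0],
    [-1, 0.0057, 0.0019, 0, 0]
  ]
}}

```text
time_s: 11.2
position: [0.5644, -0.0973, 0.0428]
tcp_rot: [[-0.321, 0.947, -0.014], [0.947, 0.321, -0.002], [0.003, -0.014, -1.0]]
force: [-13.7, -9.2, 10.0]
opening: 0.265
grasp_force: 30.1
```

{"api": "step_arm", "payload": {
  "targets": [
    [-1, 0.0038, 0.00125, 0, 0],
    [-1, 0.0057, 0.0019, 0, 0],
    [-1, 0.0057, 0.0019, 0, 0]
  ]
}}

```text
time_s: 11.5
position: [0.5655, -0.097, 0.0428]
tcp_rot: [[-0.321, 0.947, -0.015], [0.947, 0.321, -0.002], [0.003, -0.015, -1.0]]
force: [-14.1, -10.6, 10.7]
opening: 0.266
grasp_force: 30.1
```

{"api": "step_arm", "payload": {
  "targets": [
    [-1, -0.0019, -0.0006, 0, 0],
    [-1, -0.0057, -0.0019, 0, 0],
    [-1, -0.0057, -0.0019, 0, 0]
  ]
}}

```text
time_s: 11.8
position: [0.5656, -0.097, 0.0429]
tcp_rot: [[-0.32, 0.947, -0.012], [0.947, 0.32, -0.002], [0.002, -0.012, -1.0]]
force: [-11.7, -8.4, 7.4]
opening: 0.271
grasp_force: 30.0
```

{"api": "step_arm", "payload": {
  "targets": [
    [-1, -0.0076, -0.0025, 0, 0],
    [-1, -0.0152, -0.005, 0, 0],
    [-1, -0.0152, -0.005, 0, 0]
  ]
}}

```text
time_s: 12.1
position: [0.5656, -0.097, 0.0428]
tcp_rot: [[-0.318, 0.948, -0.004], [0.948, 0.318, -0.0], [0.001, -0.004, -1.0]]
force: [-5.7, -3.8, 5.0]
opening: 0.261
grasp_force: 30.0
```

{"api": "step_arm", "payload": {
  "targets": [
    [1, 0, 0, 0, 0],
    [1, 0, 0, 0, 0],
    [1, 0, 0, 0, 0],
    [1, 0, 0, 0, 0],
    [1, 0, 0, 0, 0],
    [1, 0, 0, 0.2, 0],
    [1, 0, 0, 0.4, 0],
    [1, 0, 0, 0.6, 0],
    [1, -0.1, 0.8, 0.6, 0],
    [1, -0.1, 0.8, 0.6, 0],
    [1, -0.1, 0.8, 0.6, 0],
    [1, -0.1, 0.8, 0.6, 0],
    [1, -0.1, 0.8, 0.6, 0]
  ]
}}

```text
time_s: 13.4
position: [0.5407, 0.1091, 0.193]
tcp_rot: [[-0.324, 0.946, -0.001], [0.946, 0.324, 0.002], [0.003, -0.0, -1.0]]
force: [-0.8, 0.1, 0.5]
opening: 1.0
grasp_force: 0.0
```

Run:
```python
from rig import *
from h import *
x=read_state();print(x["position"])
o=[]
for n,(u0,v0) in(("side",(315,195)),("top",(330,150))):
    c=capture(n);np.savez(n+"4.npz",**c);k=7
    o.append(cv2.resize(c["color"][v0:v0+75,u0:u0+57,::-1],None,fx=k,fy=k,interpolation=cv2.INTER_CUBIC))
cv2.imwrite("pics/g.png",np.hstack(o))
```

```text
[0.54074019 0.10914492 0.19302925]
```

View pics/g.png

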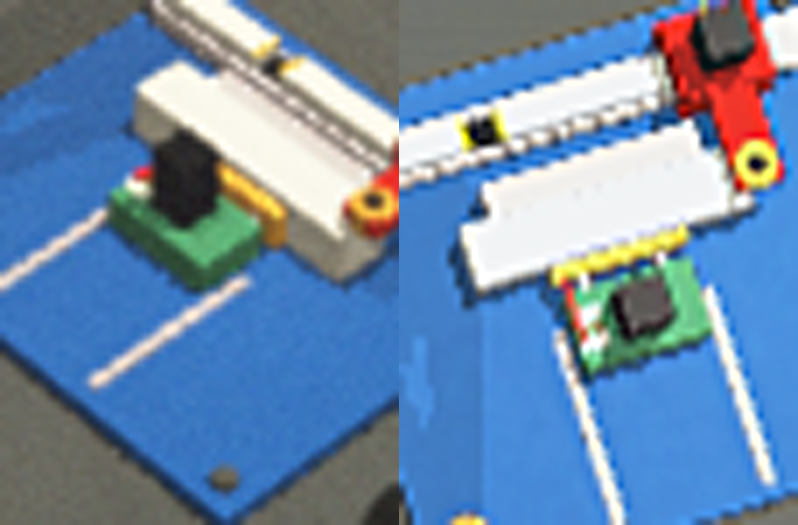

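The tube lies flat against the fixed jaw and the red telltale is at (572,295) beside the zone. I'll measure the compression from the pad-to-post distance before and after.

Run:
```python
from h import *
def cen(c,lo,hi,ctr,rad,z):
    h=cv2.cvtColor(cv2.resize(c["color"],None,fx=4,fy=4,interpolation=cv2.INTER_CUBIC),cv2.COLOR_RGB2HSV)
    m=cv2.inRange(h,lo,hi);w=np.zeros_like(m);cv2.circle(w,tuple(int(4*i) for i in ctr),int(4*rad),255,-1);m&=w
    v,u=np.nonzero(m);w=ray(c,(np.array([u.mean(),v.mean()])+.5)/4-.5,z)[0,:2];return ((w-O)@R*1000).round(1),len(u)
Y=((20,120,120),(35,255,255));K=((0,0,0),(180,110,75));G=((55,90,40),(85,255,255))
for n,ctr in(("top0",(369,209)),("top4",(421-0,190))):
    c=dict(np.load(n+".npz"))
    if n=="top4":ctr=(330+(635-399)/7,150+285/7)
    print(n,"pad",cen(c,*Y,ctr,13,.035),"post",cen(c,*K,ctr,11,.074),"green",cen(c,*G,ctr,14,.034))
for n,k in(("top0",(376.5,154.5)),("top4",(376.5,154.5))):
    print(cen(dict(np.load(n+".npz")),*K,k,6,.098))
for n,a,b in(("side0",(331,229),(341,233)),("side4",(315+185/7,195+180/7),(315+250/7,195+205/7))):
    c=dict(np.load(n+".npz"));print(n,"pad",cen(c,*((15,120,120),(28,255,255)),b,9,.03),"green",cen(c,*G,a,14,.03))
```

```text
top0 pad (array([-74.7,   2.5]), 642) post (array([-114.6,   11.3]), 259) green (array([-112. ,   -1.8]), 2041)
top4 pad (array([-13.,   2.]), 664) post (array([-49. ,  10.2]), 319) green (array([-45.9,  -2.9]), 1930)
(array([ 59.2, -65.3]), 193)
(array([ 59. , -65.2]), 192)
side0 pad (array([-76. , -15.7]), 719) green (array([-113.5,  -13.5]), 1866)
side4 pad (array([-12.3, -16.4]), 744) green (array([-51. , -11.6]), 2197)
```

Compression is about 4.4 mm by vision and 4.7 mm by force, so it is mid-zone. Next is the knob.

{"api": "step_arm", "payload": {
  "targets": [
    [1, 0.609, -0.968, 0, -0.5],
    [1, 0.609, -0.968, 0, -0.5],
    [1, 0.609, -0.968, 0, -0.5],
    [1, 0.609, -0.968, 0, -0.5],
    [1, 0.609, -0.968, 0, -0.5],
    [1, 0.609, -0.968, 0, -0.5],
    [1, 0.609, -0.968, 0, -0.5],
    [1, 0.609, -0.968, 0, -0.5],
    [1, 0.609, -0.968, 0, -0.5],
    [1, 0.609, -0.968, 0, -0.5],
    [1, 0.609, -0.968, 0, -0.5],
    [1, 0.609, -0.968, 0, -0.5],
    [1, 0.609, -0.968, 0, -0.5]
  ]
}}

```text
time_s: 14.8
position: [0.6947, -0.1404, 0.1927]
tcp_rot: [[0.948, 0.317, -0.0], [0.317, -0.948, -0.0], [-0.0, 0.0, -1.0]]
force: [0.2, -0.3, 1.3]
opening: 1.0
grasp_force: 0.0
```

{"api": "step_arm", "payload": {
  "targets": [
    [1, 0, 0, -0.15, 0],
    [1, 0, 0, -0.28, 0],
    [1, 0, 0, -0.36, 0],
    [1, 0, 0, -0.42, 0],
    [1, 0, 0, -0.42, 0],
    [1, 0, 0, -0.42, 0]
  ]
}}

```text
time_s: 15.4
position: [0.6955, -0.1391, 0.0885]
tcp_rot: [[0.948, 0.317, 0.001], [0.317, -0.948, -0.0], [0.001, 0.001, -1.0]]
force: [0.5, -0.2, -0.2]
opening: 0.996
grasp_force: 0.0
```

{"api": "step_arm", "payload": {
  "targets": [
    [1, -0.01, 0.024, 0, 0],
    [1, -0.01, 0.024, -0.05, 0],
    [1, -0.01, 0.024, -0.1, 0],
    [1, -0.01, 0.024, -0.125, 0],
    [1, -0.01, 0.024, -0.146, 0],
    [1, -0.01, 0.024, -0.146, 0]
  ]
}}

```text
time_s: 16.0
position: [0.6917, -0.1324, 0.05]
tcp_rot: [[0.948, 0.317, -0.002], [0.317, -0.948, 0.001], [-0.002, -0.001, -1.0]]
force: [-0.4, 0.4, 0.0]
opening: 1.0
grasp_force: 0.0
```

{"api": "step_arm", "payload": {
  "targets": [
    [-1, 0, 0, 0, 0],
    [-1, 0, 0, 0, 0],
    [-1, 0, 0, 0, 0],
    [-1, 0, 0, 0, 0],
    [-1, 0, 0, 0, 0],
    [-1, 0, 0, 0, 0],
    [-1, 0, 0, 0, 0],
    [-1, 0, 0, 0, 0],
    [-1, 0, 0, 0, 0],
    [-1, 0, 0, 0, 0],
    [-1, 0, 0, 0, 0],
    [-1, 0, 0, 0, 0]
  ]
}}

```text
time_s: 17.2
position: [0.6927, -0.1333, 0.0514]
tcp_rot: [[0.948, 0.317, 0.0], [0.317, -0.948, -0.001], [0.0, 0.001, -1.0]]
force: [0.2, -3.3, -1.2]
opening: 0.278
grasp_force: 30.0
```

Knob gripped. I'll slide it about 95 mm towards the notch, then go slowly.

{"api": "step_arm", "payload": {
  "targets": [
    [-1, -0.0063, 0.019, 0, 0],
    [-1, -0.0127, 0.038, 0, 0],
    [-1, -0.019, 0.057, 0, 0],
    [-1, -0.0254, 0.0759, 0, 0],
    [-1, -0.0317, 0.0949, 0, 0],
    [-1, -0.038, 0.1138, 0, 0],
    [-1, -0.0444, 0.1328, 0, 0],
    [-1, -0.0507, 0.1518, 0, 0],
    [-1, -0.0571, 0.1707, 0, 0],
    [-1, -0.0634, 0.1897, 0, 0],
    [-1, -0.0697, 0.2087, 0, 0],
    [-1, -0.0761, 0.2276, 0, 0],
    [-1, -0.0824, 0.2466, 0, 0],
    [-1, -0.0888, 0.2656, 0, 0],
    [-1, -0.0951, 0.2846, 0, 0],
    [-1, -0.1014, 0.3035, 0, 0],
    [-1, -0.1078, 0.3225, 0, 0],
    [-1, -0.1141, 0.3415, 0, 0],
    [-1, -0.1205, 0.3604, 0, 0]
  ]
}}

```text
time_s: 19.1
position: [0.663, -0.0444, 0.0514]
tcp_rot: [[0.948, 0.317, 0.002], [0.317, -0.948, -0.003], [0.001, 0.003, -1.0]]
force: [2.4, -5.6, -2.6]
opening: 0.275
grasp_force: 30.0
```

Run:
```python
from rig import *
from h import *
x=read_state();print((np.array(x["position"])[:2]-O)@R,np.array(x["force"])[:2]@R)
c=dict(np.load("top4.npz"));h=cv2.cvtColor(cv2.resize(c["color"],None,fx=4,fy=4,interpolation=cv2.INTER_CUBIC),cv2.COLOR_RGB2HSV)
for nm,lo,hi in(("yellow",(20,120,120),(35,255,255)),("dark",(0,0,0),(180,255,70))):
    m=cv2.inRange(h,lo,hi);w=np.zeros_like(m);ctr=(330+(483-399)/7,150+130/7);cv2.circle(w,tuple(int(4*i) for i in ctr),20,255,-1);m&=w
    v,u=np.nonzero(m);p=(ray(c,(np.c_[u,v]+.5)/4-.5,.034)[:,:2]-O)@R*1000;print(nm,p.mean(0),p.min(0),p.max(0))
```

```text
[0.06710955 0.02155673] [ 0.52234216 -6.059539  ]
yellow [65.80545218 47.27601312] [59.47875416 36.76065902] [72.62612774 57.68686404]
dark [64.98952518 46.93243017] [58.77610222 41.16518001] [71.27964997 53.10670924]
```

{"api": "step_arm", "payload": {
  "targets": [
    [-1, -0.0038, 0.0114, 0, 0],
    [-1, -0.0076, 0.0228, 0, 0],
    [-1, -0.0114, 0.0341, 0, 0],
    [-1, -0.0152, 0.0455, 0, 0],
    [-1, -0.019, 0.0569, 0, 0],
    [-1, -0.019, 0.0569, 0, 0]
  ]
}}

```text
time_s: 19.7
position: [0.6577, -0.0285, 0.0514]
tcp_rot: [[0.948, 0.317, 0.0], [0.317, -0.948, -0.0], [0.0, 0.0, -1.0]]
force: [1.3, -2.0, -1.2]
opening: 0.271
grasp_force: 30.0
```

{"api": "step_arm", "payload": {
  "targets": [
    [-1, -0.0013, 0.0038, 0, 0],
    [-1, -0.0025, 0.0076, 0, 0]
  ]
}}

```text
time_s: 19.9
position: [0.6573, -0.027, 0.0515]
tcp_rot: [[0.948, 0.317, 0.001], [0.317, -0.948, -0.001], [0.0, 0.001, -1.0]]
force: [1.4, -3.5, -2.1]
opening: 0.272
grasp_force: 30.0
```

{"api": "step_arm", "payload": {
  "targets": [
    [-1, -0.0013, 0.0038, 0, 0],
    [-1, -0.0025, 0.0076, 0, 0]
  ]
}}

```text
time_s: 20.1
position: [0.6562, -0.0239, 0.0514]
tcp_rot: [[0.948, 0.317, -0.0], [0.317, -0.948, 0.001], [-0.0, -0.001, -1.0]]
force: [0.5, -1.4, -1.1]
opening: 0.272
grasp_force: 30.0
```

{"api": "step_arm", "payload": {
  "targets": [
    [-1, -0.0013, 0.0038, 0, 0],
    [-1, -0.0025, 0.0076, 0, 0]
  ]
}}

```text
time_s: 20.3
position: [0.6553, -0.0213, 0.0514]
tcp_rot: [[0.948, 0.317, -0.001], [0.317, -0.948, 0.002], [-0.0, -0.002, -1.0]]
force: [-0.1, 1.1, -1.2]
opening: 0.277
grasp_force: 30.0
```

{"api": "step_arm", "payload": {
  "targets": [
    [-1, -0.0013, 0.0038, 0, 0],
    [-1, -0.0013, 0.0038, 0, 0]
  ]
}}

```text
time_s: 20.5
position: [0.6552, -0.021, 0.0514]
tcp_rot: [[0.948, 0.317, -0.0], [0.317, -0.948, 0.001], [-0.0, -0.001, -1.0]]
force: [-0.3, 0.8, -1.4]
opening: 0.273
grasp_force: 30.0
```

{"api": "step_arm", "payload": {
  "targets": [
    [-1, -0.0013, 0.0038, 0, 0],
    [-1, -0.0013, 0.0038, 0, 0]
  ]
}}

```text
time_s: 20.7
position: [0.6552, -0.021, 0.0514]
tcp_rot: [[0.948, 0.317, 0.0], [0.317, -0.948, -0.0], [0.0, 0.0, -1.0]]
force: [1.4, -1.3, -1.8]
opening: 0.271
grasp_force: 30.0
```

{"api": "step_arm", "payload": {
  "targets": [
    [-1, -0.0013, 0.0038, 0, 0],
    [-1, -0.0013, 0.0038, 0, 0]
  ]
}}

```text
time_s: 20.9
position: [0.6552, -0.0209, 0.0514]
tcp_rot: [[0.948, 0.317, 0.001], [0.317, -0.948, -0.001], [0.0, 0.002, -1.0]]
force: [0.9, -4.9, -2.4]
opening: 0.275
grasp_force: 30.0
```

{"api": "step_arm", "payload": {
  "targets": [
    [-1, -0.0013, 0.0038, 0, 0],
    [-1, -0.0013, 0.0038, 0, 0]
  ]
}}

```text
time_s: 21.1
position: [0.6551, -0.0208, 0.0514]
tcp_rot: [[0.948, 0.317, 0.001], [0.317, -0.948, -0.003], [0.0, 0.003, -1.0]]
force: [1.9, -6.6, -3.5]
opening: 0.274
grasp_force: 30.0
```

The carriage jumped to y≈46 mm and now resists further push with growing force, so it is seated in the notch, and vision put the notch at 47 mm. I'll ease off to near-zero force and check.

{"api": "step_arm", "payload": {
  "targets": [
    [-1, 0.0013, -0.0038, 0, 0],
    [-1, 0.0026, -0.0076, 0, 0],
    [-1, 0.0026, -0.0076, 0, 0],
    [-1, 0.0026, -0.0076, 0, 0],
    [-1, 0.0026, -0.0076, 0, 0]
  ]
}}

```text
time_s: 21.6
position: [0.6551, -0.0208, 0.0514]
tcp_rot: [[0.948, 0.318, 0.0], [0.318, -0.948, -0.0], [0.0, 0.0, -1.0]]
force: [1.9, -3.7, -2.6]
opening: 0.269
grasp_force: 30.0
```

Run:
```python
from rig import *
from h import *
x=read_state();print((np.array(x["position"])[:2]-O)@R,np.array(x["force"])[:2]@R)
o=[]
for n,(u0,v0) in(("side",(310,170)),("top",(320,140))):
    c=capture(n);o.append(cv2.convertScaleAbs(cv2.resize(c["color"][v0:v0+100,u0:u0+75,::-1],None,fx=5,fy=5,interpolation=cv2.INTER_CUBIC),alpha=1.4))
cv2.imwrite("pics/k.png",np.hstack(o))
```

```text
[0.06707627 0.04641921] [ 0.64417959 -4.16375792]
```

View pics/k.png

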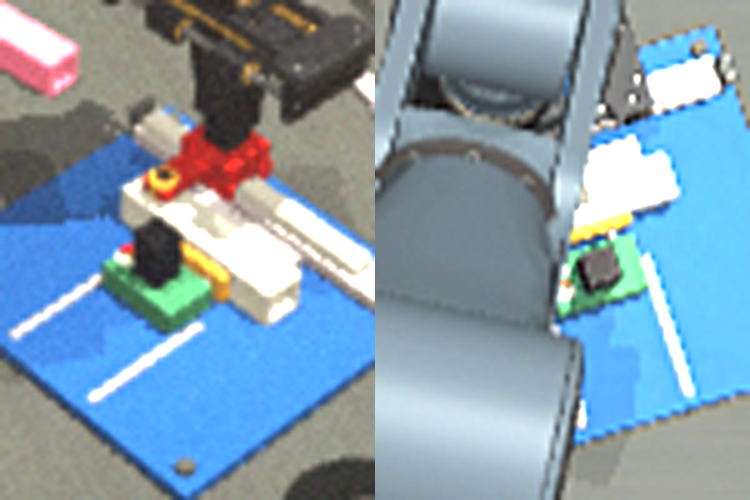

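The carriage sits over the notch at (225,155), and the tube, jaw and telltale are unchanged. I'll ease the remaining push and hand in.

{"api": "step_arm", "payload": {
  "targets": [
    [-1, 0.0013, -0.0038, 0, 0],
    [-1, 0.002, -0.006, 0, 0],
    [-1, 0.002, -0.006, 0, 0],
    [-1, 0.002, -0.006, 0, 0]
  ]
}}

```text
time_s: 22.1
position: [0.6552, -0.021, 0.0514]
tcp_rot: [[0.948, 0.317, -0.001], [0.317, -0.948, 0.002], [-0.0, -0.002, -1.0]]
force: [-0.4, 3.2, -0.8]
opening: 0.273
grasp_force: 30.0
```

{"api": "step_arm", "payload": {
  "targets": [
    [-1, -0.001, 0.003, 0, 0],
    [-1, -0.001, 0.003, 0, 0],
    [-1, -0.001, 0.003, 0, 0]
  ]
}}

```text
time_s: 22.4
position: [0.6552, -0.021, 0.0514]
tcp_rot: [[0.948, 0.317, -0.0], [0.317, -0.948, 0.001], [-0.0, -0.001, -1.0]]
force: [1.6, 2.5, -0.6]
opening: 0.272
grasp_force: 30.0
```

```bash
python3 -c "
from rig import *
print(read_state()['force']);print(hand_in())"
```

```text
[ 1.59562471  2.48792694 -0.62628009]
the job is handed in; nothing more can be done
None
```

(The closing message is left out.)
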